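# Close up a row of three candle jars in the packing lane

## Task

Two candle jars already stand in the plywood packing lane, and a third one with a round paper sticker on its lid stands alone a little way off the lane's open mouth. With the fingers, gently push that jar along the table into the lane until all three stand in one closed row against the padded end stop, and push the swing gate fully shut behind them; do not pinch, lift or tip any jar, and leave the plain-lidded jar, the tin and the roll of stickers where they are.

Things in the scene. Friction and masses are not known exactly. Their poses are not given: they have to be found in the camera images.
- lane: shop-made plywood packing lane fixed to the table, no floor (jars slide on the table): two fences 34 mm high, 11 mm thick, 73 mm apart, and an end stop. Origin on the table, on the centre line, where the middle jar of a closed row stands; +x runs from mouth to stop, +y towards the gate pivot's side. Jars of a closed row against the stop have centres at x = +67.6, 0, -67.6 mm, y = 0
- lane_stop (a point): centre of the end stop's rubber face, 17 mm above the table, at x = +101.4 mm in the lane's frame
- lane_mouth (a point): centre of the lane's open mouth, on the table, at x = -90 mm in the lane's frame. From here the fences flare inward to the straight part, which begins at x = -64 mm. Beside the mouth, at x = -83 to -116 mm, stand the keeper block (y = -50 to -64 mm) and the pivot's foot (y = +46 to +61 mm), at most 34 mm high; the pivot's pin reaches 49 mm
- gate (a joint): angle of the swing gate, rad: 0 = fully shut across the mouth (its limit), growing as it opens, to 2.3; starts at 1.6 to 2.2, out of the jar's way. At angle a the gate runs from its pivot along (-sin a, -cos a) in the lane's x and y. The hinge is stiff (0.06 N m): the gate stays where it is left. Fully shut, its inner face is 2.7 mm behind a closed row, so it shuts only behind a closed row
- gate_pivot (a point): axis of the gate's pivot, 30 mm above the table; in the lane's frame at x = -108 mm, y = +53.5 mm. The gate is a straight aluminium bar 8 mm thick, centred on this axis, 114 mm long from it, standing 17 to 43 mm above the table
- gate_end (a point): middle of the gate's free end, 30 mm above the table, 114 mm from the pivot
- last_jar: the jar to push: amber glass candle jar with black screw lid and a round paper sticker on the lid, 67.6 mm diameter, 78 mm high, about 0.165 kg; stands alone, 0.14 to 0.38 m from the lane's mouth. Origin at the centre of its underside
- row_jar_end: same kind of jar (67.6 mm diameter, 78 mm high, about 0.165 kg), already in the lane, nearest the end stop but not against it. Origin at the centre of its underside
- row_jar_mid: same kind of jar, already in the lane, second from the stop, with a gap before it. Origin at the centre of its underside
- plain_lid_jar: bystander: same amber jar but with a plain black lid without sticker, 68 mm diameter, 78 mm high, nearer the robot; must stay where it is. Origin at the centre of its underside
- wick_tin: bystander: round grey-white tin, 68 mm diameter, 36 mm high, beyond the end stop; must stay where it is. Origin at the centre of its underside
- label_roll: bystander: roll of white stickers lying flat, 66 mm diameter, 30 mm high, on the robot's side of the lane; must stay where it is. Origin at the centre of its underside
There are look-alikes about, which are no part of the job. Leave any turquoise look-alike of the last_jar alone.

How it is judged:
By the outcome, as a careful person would: the job done as asked, in the order asked, and still so for the second after the job is handed in, with the robot touching nothing.
It also fails if it takes over 59 s, if anything falls off the work surface, if the arm or the gripper's body presses on something with over 40 N, if the wrist force passes 120 N, or if a joint passes its speed limit or range.

## Robot

A 6-joint arm with a two-finger parallel gripper is mounted at the origin on the work surface; the furniture and walls round the work are solid. World frame = base frame: x ahead of the robot, y to its left, z up, the work surface at z = 0. Lengths are in m, angles in degrees, forces in N, time in s.
With the tool pointing down it reaches from about 0.4 to 0.825 m from the base axis. Payload 7 kg.
Tool frame: the origin (TCP) lies between the finger pads; the fingertips stand ctrl.tip_extent ahead of it and the grasp point (between the pads) lies 2 mm behind it (ctrl.tip_extent is the distance from the TCP to the fingertips, in m); z points along the fingers, y is the direction in which the jaws open and shut (so a half turn about z gives the same grasp; the last joint's range is limited). The gripper opens to 88 mm and grips with 3 to 60 N. Pads are 19 mm wide; open, the fingers measure 130 mm over their backs; the gripper's body (78 mm by 193 mm) begins 47 mm behind the grasp point.
Start: joints at [-59.066, 20.546, 0.682, 0, -70.136, -16.507], TCP at [0.168, -0.654, 0.244] pointing down, gripper open.
Joint ranges: [-176.03, 176.03], [-82.01, 121.73], [-58.28, 71.71], [-173.87, 95.51], [-174.79, -0.11], [-173.66, 173.66]. Speed limits (degrees/s): [136.94, 136.94, 172.46, 180, 180, 180].

## Interface

Orientations are given as [roll, pitch, yaw] about the fixed x, y, z axes, in that order (R = Rz(yaw) Ry(pitch) Rx(roll)).
In Python, from plant import ctrl gives the robot as it stands.
- The arm moves only by the shell command python3 -m handwheel 'ROWS' [OPENING]. ROWS is JSON, a list of rows, each a list of 6 numbers: the shift along the tool's x, y, z in m, then the turn, a rotation vector about the tool's x, y, z in rad. In form: [[dx, dy, dz, ax, ay, az], ...]. A call has 1 to 8 rows; each row is the pose to reach, as a shift and turn from the pose commanded when the call began, along the tool's axes at that moment; what a row does not reach only later rows make up. A row lasts 1/8 s, in which the tool goes at most 62.5 mm and 10.7 degrees, less where a joint would pass 70% of its speed; a pose out of reach is approached as far as the arm can. A call with a gripper value outside its range is refused whole. OPENING is the closure, from -1 (fully open) to 1 (shut), so that 0 is half open, set as the call begins (- or left out, the last holds). The fingers move at their own pace and stop on an object; the grip force is fixed at half the most. Time passes only in rows, so rows that repeat a pose let the fingers close. It gives the time, the measured TCP pose, the force and the opening at its end, in the units of the state.
- ctrl.get_obs(): the state, without advancing time (a new reading comes with each control period).
- ctrl.snapshot(name): name is "side" or "top" or "wrist"; returns a dict with "img" (400x640x3 uint8, blue, green, red), "fx", "fy", "cx", "cy" (pixels), "R" (3x3) and "t" (3): a world point X has camera coordinates R X + t. Camera axes: x right, y down, z forward; pixel columns grow to the right and rows downward; lengths in m; the calibration is good to about 2 mm. A picture is of the moment at which its call begins. There is no depth.
- ctrl.close_job(): hands the job in, once; it reports no verdict.
The state is a dict: "clock": time; "joint_pos": joint angles; "qvel": joint speeds; "tau": joint torques, N m; "tool_pos": TCP position; "orientation": TCP orientation; "force": force on the tool from outside, world axes, zero at the start; "moment": the same for the moment, N m; "opening": finger opening in m.
Only numpy, scipy, OpenCV 4.12 (cv2) and the standard library are available. Lean on these libraries where they do the work, as an engineer would, in place of code of your own. Each camera call takes 0.05 s, during which the arm holds its last target.

## Working session

There is one attempt and no reset: what is moved stays moved. The work goes in short steps, Python scripts to look and compute and a shell command to move; the robot and the scene stay as the last step left them, time stands still between calls to the robot, and variables do not carry over. Pictures are saved under pics/ and viewed, and the job is handed in when it is done.

```bash
ls; mkdir -p pics; python3 - <<'E'
from plant import ctrl
import cv2
print(ctrl.get_obs(), ctrl.tip_extent)
for n in("top","side"):
    s=ctrl.snapshot(n); cv2.imwrite(f"pics/{n}0.png",s["img"]); print(n,s["fx"],s["fy"],s["cx"],s["cy"],s["R"],s["t"])
E
```

```text
pics
{'clock': 0.0, 'joint_pos': array([-5.90657100e+01,  2.05905968e+01,  6.35172347e-01, -2.10784576e-02,
       -7.01364027e+01, -1.65053469e+01]), 'qvel': array([ 0.12468068,  0.0035665 , -0.17408221,  0.10424782, -0.01981586,
        0.03146262]), 'tau': array([ 5.15685842e-04, -5.82707334e+01,  2.93053633e+01,  6.99657887e+00,
        6.85199499e-03, -1.77102997e-04]), 'tool_pos': array([ 0.16804775, -0.65327538,  0.24263974]), 'orientation': array([ 1.79906327e+02, -7.09244143e-03, -1.65578229e+02]), 'force': array([-0.107779  ,  0.50982122, -0.48201546]), 'moment': array([ 0.03831917, -0.02085274, -0.01659406]), 'opening': 0.08780484466842176} 0.017
top 448.57801506496236 448.57801506496236 316.2272816159208 205.89024676501765 [[-1.36077103e-02 -9.99907360e-01 -3.17416078e-04]
 [-9.97763112e-01  1.35993064e-02 -6.54509885e-02]
 [ 6.54492418e-02 -5.73932040e-04 -9.97855735e-01]] [-0.01346873  0.38592472  1.11640947]
side 383.07262770308984 383.07262770308984 327.3480174312799 198.12000287708094 [[-0.89863825 -0.43861482 -0.00814408]
 [-0.17707319  0.37964923 -0.90802618]
 [ 0.40136564 -0.81454496 -0.41883425]] [0.35680286 0.12414147 0.74160213]
```

View pics/top0.png

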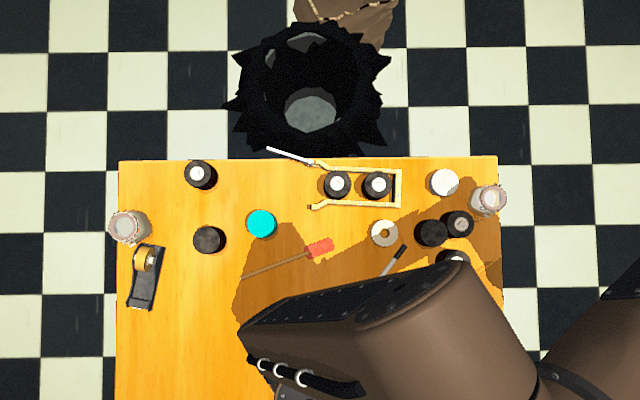

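View pics/side0.png

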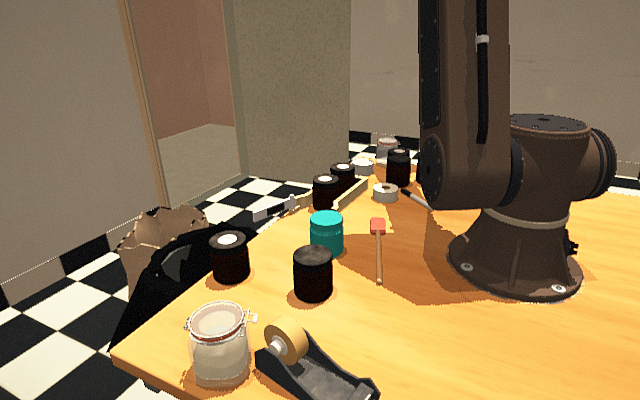

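```bash
cat > h.py <<'E'
import numpy as np, cv2
from plant import ctrl
def px2w(s,u,v,z):
    d=s["R"].T@np.array([(u-s["cx"])/s["fx"],(v-s["cy"])/s["fy"],1]); c=-s["R"].T@s["t"]
    return c+d*(z-c[2])/d[2]
def w2px(s,X):
    p=np.asarray(s["R"])@np.asarray(X)+s["t"]; return np.array([s["fx"]*p[0]/p[2]+s["cx"],s["fy"]*p[1]/p[2]+s["cy"]])
E
python3 - <<'E'
from h import *
s=ctrl.snapshot("top")
print("cam",-s["R"].T@s["t"])
i=s["img"]
cv2.imwrite("pics/c1.png",cv2.resize(i[140:260,160:320],None,fx=5,fy=5,interpolation=cv2.INTER_CUBIC)[:600])
cv2.imwrite("pics/c2.png",cv2.resize(i[140:260,255:415],None,fx=5,fy=5,interpolation=cv2.INTER_CUBIC)[:600])
for n,u,v in(("last",200,173),("end",377,184),("mid",337,184),("plain",209,240),("turq",262,223)):
    print(n,px2w(s,u,v,.078))
E
```

```text
cam [ 0.31181001 -0.01807505  1.13927047]
last [0.46371788 0.25714257 0.078     ]
end [ 0.43162058 -0.16392687  0.078     ]
mid [ 0.43291863 -0.06879916  0.078     ]
plain [0.30422412 0.23537528 0.078     ]
turq [0.34261683 0.11010811 0.078     ]
```

View pics/c1.png

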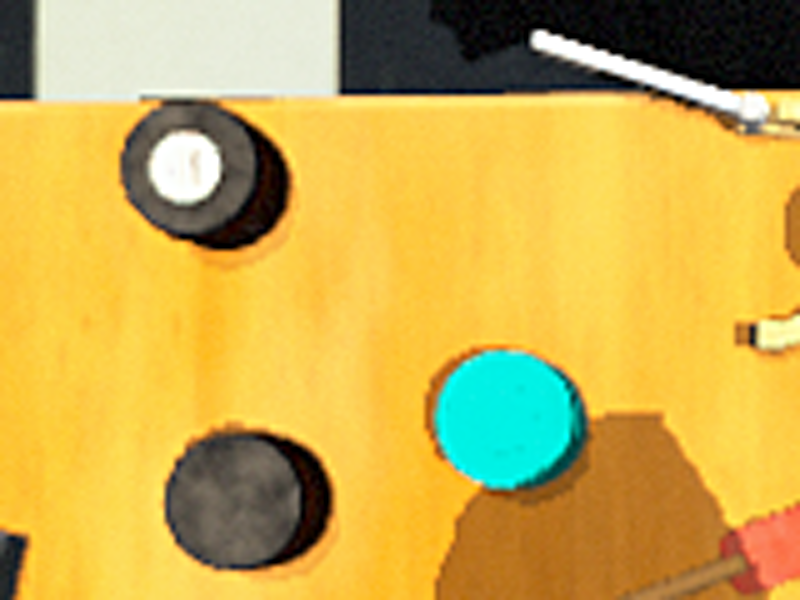

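View pics/c2.png

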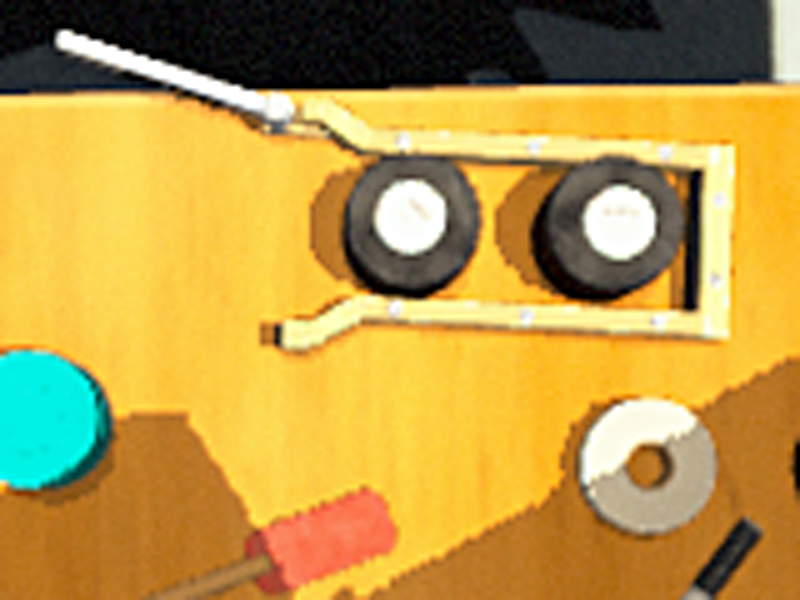

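```bash
cat >> h.py <<'E'
def c2full(U,V,o): return (U+.5)/5-.5+o[0],(V+.5)/5-.5+o[1]
def lane2w(L,p):
    c,s_=np.cos(L[2]),np.sin(L[2]); return np.array([L[0]+c*p[0]-s_*p[1],L[1]+s_*p[0]+c*p[1],p[2]])
def w2lane(L,X):
    c,s_=np.cos(L[2]),np.sin(L[2]); d=np.asarray(X)[:2]-L[:2]; return np.array([c*d[0]+s_*d[1],-s_*d[0]+c*d[1]])
E
python3 - <<'E'
from h import *
from scipy.optimize import least_squares
s=ctrl.snapshot("top"); o=(255,140)
P=lambda U,V,z:px2w(s,*c2full(U,V,o),z)
yl=[(390,130,47.5),(700,146,47.5),(390,314,-47.5),(700,337,-47.5)]
pv=P(279,101,.049)
def f(L):
    r=[w2lane(L,P(U,V,.034))[1]-y/1000 for U,V,y in yl]
    return np.r_[r,w2lane(L,pv)-[-.108,.0535]]
L=least_squares(f,[.43,-.1,-np.pi/2]).x; print(L,f(L)*1000)
np.save("L.npy",L)
for n,U,V,z in(("mid",412,227,.078),("end",611,229,.078),("gate_end",62,40,.043),("mouth_lo",285,348,.034),("stopinner",703,240,.034),("keeper",263,335,.03)):
    X=P(U,V,z);print(n,X,w2lane(L,X)*1000)
for n,U,V,z in(("last",190,169,.078),("turq",508,420,.078),("plain",236,500,.078)):
    X=px2w(s,*c2full(U,V,(160,140)),z);print(n,X,w2lane(L,X)*1000)
print("edge",px2w(s,200,160,0),px2w(s,300,159,0))
g=cv2.resize(s["img"][140:260,255:415],None,fx=5,fy=5,interpolation=cv2.INTER_CUBIC)
def dr(p,c):
    u=(w2px(s,lane2w(L,p))-o+.5)*5-.5; cv2.circle(g,tuple(int(round(x)) for x in u),3,c,-1)
for x in range(-60,101,20):
    for y in(-.0475,-.0365,.0365,.0475): dr((x/1000,y,.034),(255,0,0))
dr((-.108,.0535,.049),(0,0,255));dr((.1014,0,.034),(0,0,255));dr((-.09,.0,0),(0,0,255))
for x in(-.083,-.116):
    for y in(-.05,-.064): dr((x,y,.034),(0,255,0))
cv2.imwrite("pics/c3.png",g)
E
```

```text
[ 0.43456429 -0.10939039 -1.64937994] [-2.00553589e+00 -1.21488101e-02  1.52509447e+00  9.55608282e-02
  2.91279501e-09  3.97029396e-01]
mid [ 0.43052802 -0.06875938  0.078     ] [-40.1887645   -7.21345757]
end [ 0.42828077 -0.16337613  0.078     ] [54.31240107 -2.02610118]
gate_end [0.52966037 0.10092427 0.043     ] [-217.13091151   78.29232312]
mouth_lo [ 0.37627478 -0.00718006  0.034     ] [-97.3190118  -66.13340906]
stopinner [ 0.42701463 -0.21482444  0.034     ] [105.70133354   0.75050265]
keeper [0.38310946 0.00367783 0.03      ] [-108.67994012  -60.17220492]
last [0.46283617 0.2628572  0.078     ] [-373.31821465   -1.03783351]
turq [0.34122413 0.11200801 0.078     ] [-213.38768462 -110.43248409]
plain [0.30523599 0.240568   0.078     ] [-338.72575441 -156.40187309]
edge [0.50843403 0.27748259 0.        ] [0.50751862 0.02121428 0.        ]
```

View pics/c3.png

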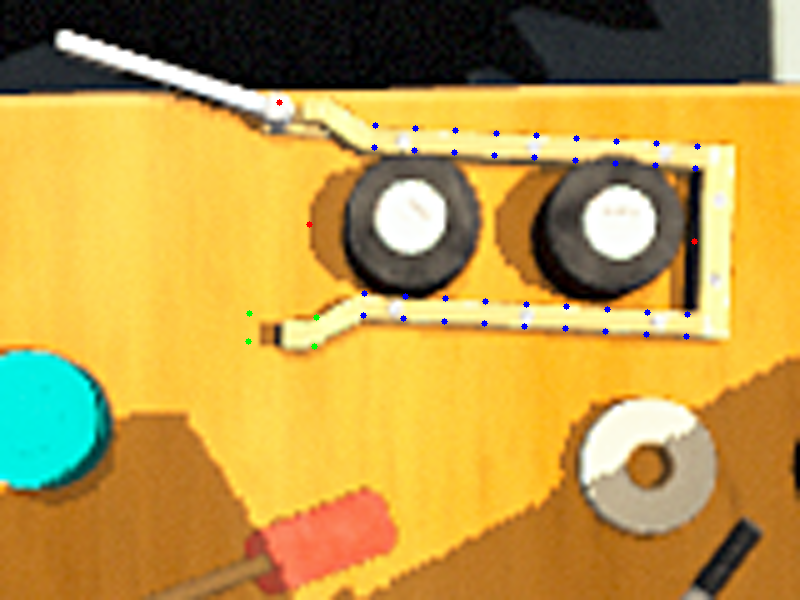

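Candidates for the target in the top image:
- Stickered lone jar at (197,173).
- Plain lid at (207,240).
- Turquoise at (262,223).
- Stickered jars already in the lane at (337,184) and (379,184).
- Dark jars beyond the stop, near (431,233) and (457,222).

By the description it's the one at (197,173). The close crop shows the white sticker there. Its distance to the mouth is about 0.285 m, which fits the stated range. I'll now move over the lane for a better look with the wrist camera.

```bash
python3 -m handwheel '[[-0.037,0.017,-0.008,0,0,-0.155],[-0.074,0.034,-0.016,0,0,-0.31],[-0.111,0.051,-0.024,0,0,-0.465],[-0.148,0.068,-0.032,0,0,-0.62],[-0.185,0.085,-0.04,0,0,-0.775],[-0.222,0.102,-0.048,0,0,-0.93],[-0.259,0.118,-0.056,0,0,-1.085],[-0.295,0.135,-0.064,0,0,-1.24]]'
```

```text
clock: 1.2
tool_pos: [0.4211, -0.4484, 0.3077]
orientation: [180.0, 0.0, -94.2]
force: [0.9, -1.4, -1.4]
opening: 0.0874
```

```bash
python3 -m handwheel '[[-0.055,0.002,0,0,0,0],[-0.11,0.004,0,0,0,0],[-0.165,0.006,0,0,0,0],[-0.22,0.008,0,0,0,0],[-0.275,0.01,0,0,0,0],[-0.33,0.012,0,0,0,0],[-0.39,0.014,0,0,0,0],[-0.45,0.016,0,0,0,0]]' 0.32
python3 - <<'E'
from h import *
for n in("wrist","top"):
    s=ctrl.snapshot(n); cv2.imwrite(f"pics/{n}1.png",s["img"]); print(s["fx"],s["cx"],s["cy"],s["R"],s["t"], -s["R"].T@s["t"])
o=ctrl.get_obs();print(o["tool_pos"],o["opening"])
E
```

```text
clock: 2.2
tool_pos: [0.4393, 0.0022, 0.3078]
orientation: [-180.0, 0.0, -94.5]
force: [1.5, -0.1, 0.6]
opening: 0.0298
339.0528635933759 319.2005526651282 191.66922712411173 [[-0.99689225  0.07874932 -0.00209583]
 [ 0.07459934  0.95223792  0.29610451]
 [ 0.02531376  0.29502794 -0.95515325]] [ 0.43963345 -0.09059213  0.44105906] [ 0.43386043 -0.07848032  0.44902513]
448.57801506496236 316.2272816159208 205.89024676501765 [[-1.36077103e-02 -9.99907360e-01 -3.17416078e-04]
 [-9.97763112e-01  1.35993064e-02 -6.54509885e-02]
 [ 6.54492418e-02 -5.73932040e-04 -9.97855735e-01]] [-0.01346873  0.38592472  1.11640947] [ 0.31181001 -0.01807505  1.13927047]
[0.43986952 0.00494707 0.30772314] 0.029789506532552863
```

View pics/wrist1.png

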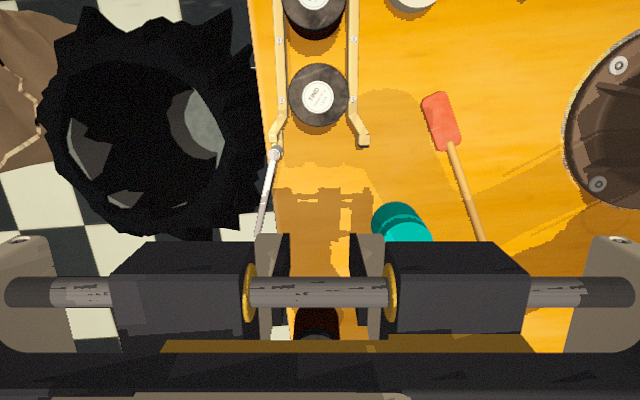

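```bash
cat > ov.py <<'E'
from h import *
def overlay(s,L,o,k,g):
    def dr(p,c):
        u=(w2px(s,lane2w(L,p))-o+.5)*k-.5; cv2.circle(g,tuple(int(round(x)) for x in u),2,c,-1)
    for x in range(-60,101,20):
        for y in(-.0475,-.0365,.0365,.0475): dr((x/1000,y,.034),(255,0,0))
    dr((-.108,.0535,.049),(0,0,255));dr((.1014,0,.034),(0,0,255));dr((-.09,.0,0),(0,0,255))
    for x in(-.083,-.116):
        for y in(-.05,-.064,.046,.061): dr((x,y,.034),(0,255,0))
E
python3 - <<'E'
from ov import *
s=ctrl.snapshot("wrist");L=np.load("L.npy");o=(240,0)
g=cv2.resize(s["img"][0:160,240:400],None,fx=3.7,fy=3.7,interpolation=cv2.INTER_CUBIC)
cv2.imwrite("pics/w1a.png",g);overlay(s,L,o,3.7,g);cv2.imwrite("pics/w1b.png",g)
E
```

```text
(no output)
```

View pics/w1b.png

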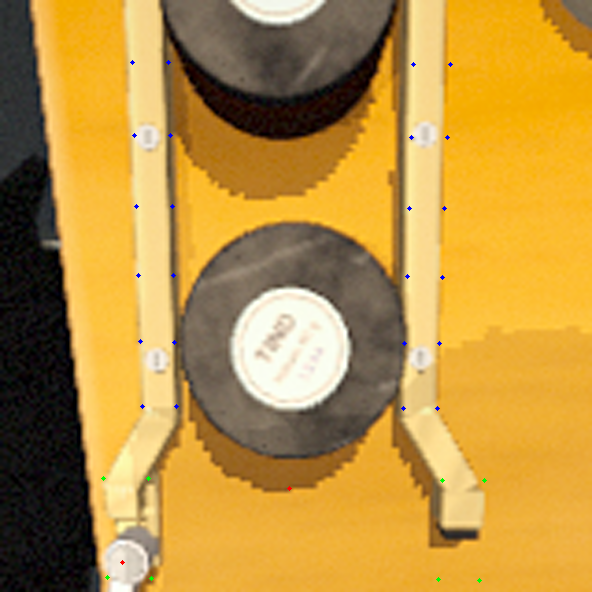

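```bash
cat > fit.py <<'E'
from ov import *
from scipy.optimize import least_squares
s=ctrl.snapshot("wrist");o=(240,0);k=3.7
def P(U,V,z): return px2w(s,(U+.5)/k-.5+o[0],(V+.5)/k-.5+o[1],z)
yl=[(129,62,47.5),(142,405,47.5),(165,62,36.5),(177,400,36.5),(408,64,-36.5),(403,405,-36.5),(443,64,-47.5),(437,405,-47.5)]
pv=P(125,560,.049)
def f(L):
    r=[w2lane(L,P(U,V,.034))[1]-y/1000 for U,V,y in yl]
    return np.r_[r,w2lane(L,pv)-[-.108,.0535]]
L=least_squares(f,[.43,-.1,-np.pi/2]).x; print(L,np.degrees(L[2]),(f(L)*1000).round(1))
np.save("L2.npy",L)
for n,U,V,z in(("mid",291,348,.078),("bendL",180,415,.034),("bendR",402,410,.034),("endL",108,487,.034),("endR",485,487,.034),("keep",462,535,.034)):
    X=P(U,V,z);print(n,X,(w2lane(L,X)*1000).round(1))
t=ctrl.snapshot("top")
X=px2w(t,*c2full(186,168,(160,140)),.078);print("last",X,w2lane(L,X)*1000)
X=px2w(t,*c2full(620,221,(255,140)),.078);print("end",X,w2lane(L,X)*1000)
X=px2w(t,*c2full(62,40,(255,140)),.043);print("gate end",X,w2lane(L,X)*1000)
print("tcp",w2lane(L,ctrl.get_obs()["tool_pos"]))
E
python3 fit.py
```

```text
[ 0.43479444 -0.11307152 -1.63460965] -93.65623417479115 [-0.6  0.1 -0.3 -0.2  0.2  0.1  0.7  0.1  0.  -0. ]
mid [ 0.43674691 -0.07069132  0.078     ] [-42.4  -0.8]
bendL [ 0.47424609 -0.05177423  0.034     ] [-63.7  35.5]
bendR [ 0.40274284 -0.04809974  0.034     ] [-62.8 -36.1]
endL [ 0.50012131 -0.03056202  0.034     ] [-86.5  59.9]
endR [ 0.37677928 -0.02151513  0.034     ] [-87.7 -63.7]
keep [ 0.38483658 -0.00626693  0.034     ] [-103.4  -56.7]
last [0.46334207 0.26476498 0.078     ] [-378.8879408     4.39488349]
end [ 0.43204681 -0.16774273  0.078     ] [54.73514856  0.74434915]
gate end [0.52966037 0.10092427 0.043     ] [-219.60982716   81.02632785]
tcp [-0.11376952 -0.00245571]
```

```bash
python3 -m handwheel '[[-0.055,0,0,0,0,-0.015],[-0.11,-0.001,0,0,0,-0.015],[-0.165,-0.001,0,0,0,-0.015],[-0.22,-0.001,0,0,0,-0.015],[-0.28,-0.002,0,0,0,-0.015],[-0.333,-0.002,0,0,0,-0.015],[-0.333,-0.002,0,0,0,-0.015]]'
python3 - <<'E'
from ov import *
s=ctrl.snapshot("wrist");cv2.imwrite("pics/w2.png",s["img"])
L=np.load("L2.npy");o=ctrl.get_obs();print(w2lane(L,o["tool_pos"]),o["orientation"])
for v in(90,110,130): print(px2w(s,315,v,.078), w2lane(L,px2w(s,315,v,.078)))
E
```

```text
clock: 3.32
tool_pos: [0.4691, 0.3335, 0.306]
orientation: [179.9, -0.1, -93.7]
force: [0.5, -0.7, -1.0]
opening: 0.03
[-0.44628807  0.0055684 ] [ 1.79928057e+02 -1.13841194e-01 -9.37107608e+01]
[0.46960763 0.2553176  0.078     ] [-0.36985935  0.01125015]
[0.47097951 0.27559935 0.078     ] [-0.3901873   0.01132588]
[0.47239851 0.29657767 0.078     ] [-0.41121342  0.0114042 ]
```

View pics/w2.png

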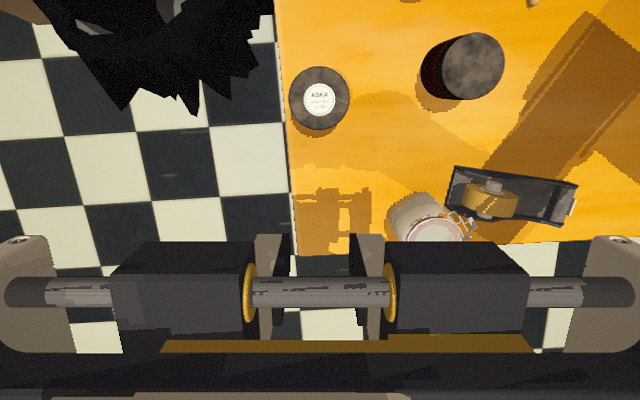

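```bash
python3 -m handwheel '[[0,0,0.05,0,0,0],[0,0,0.1,0,0,0],[0,0,0.15,0,0,0],[0,0,0.195,0,0,0],[0,0,0.225,0,0,0],[0,0,0.25,0,0,0],[0,0,0.263,0,0,0],[0,0,0.268,0,0,0]]'
python3 - <<'E'
from ov import *
L=np.load("L2.npy");o=ctrl.get_obs();print(w2lane(L,o["tool_pos"]),o["orientation"])
s=ctrl.snapshot("wrist");cv2.imwrite("pics/w3.png",s["img"])
s=ctrl.snapshot("side");cv2.imwrite("pics/s3.png",s["img"])
E
```

```text
clock: 4.38
tool_pos: [0.4685, 0.3311, 0.0395]
orientation: [180.0, -0.0, -93.7]
force: [-0.9, -0.3, 0.7]
opening: 0.0295
[-0.44542189  0.00534607] [ 1.79992590e+02 -2.11002055e-02 -9.37493771e+01]
```

View pics/w3.png

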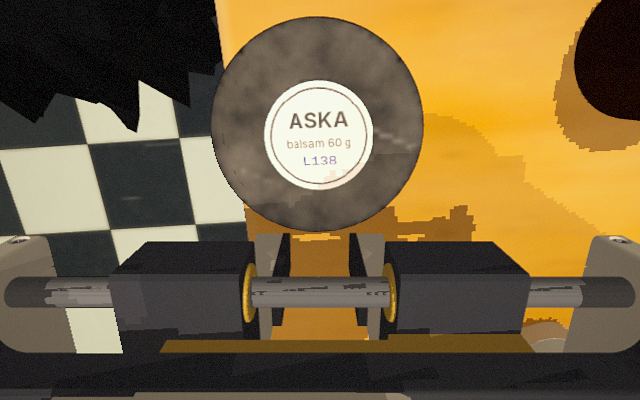

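View pics/s3.png

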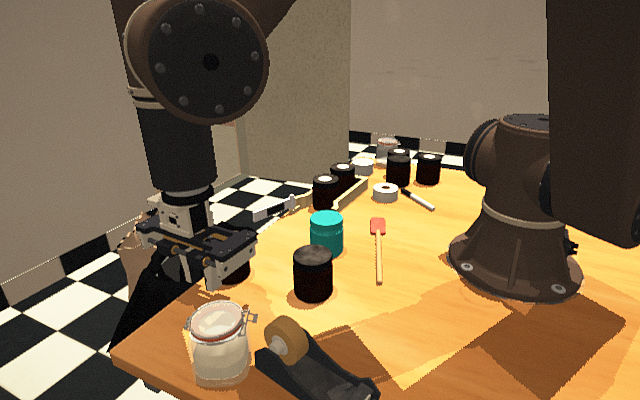

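```bash
python3 -m handwheel '[[0.01,0,0,0,0,0],[0.018,0,0,0,0,0],[0.023,0,0,0,0,0],[0.027,0,0,0,0,0],[0.032,0,0,0,0,0],[0.038,0,0,0,0,0],[0.045,0,0,0,0,0],[0.053,0,0,0,0,0]]'
python3 -m handwheel '[[0.008,0,0,0,0,0],[0.016,0.001,0,0,0,0],[0.024,0.001,0,0,0,0],[0.032,0.001,0,0,0,0],[0.04,0.001,0,0,0,0],[0.047,0.002,0,0,0,0],[0.053,0.002,0,0,0,0],[0.058,0.002,0,0,0,0]]'
python3 - <<'E'
from ov import *
L=np.load("L2.npy");o=ctrl.get_obs();print(w2lane(L,o["tool_pos"]),o["orientation"])
s=ctrl.snapshot("wrist");cv2.imwrite("pics/w4.png",s["img"])
E
```

```text
clock: 5.48
tool_pos: [0.4648, 0.2792, 0.0397]
orientation: [-180.0, 0.0, -93.7]
force: [-0.1, 2.9, 1.0]
opening: 0.0298
clock: 6.48
tool_pos: [0.4589, 0.2212, 0.0396]
orientation: [180.0, -0.0, -93.7]
force: [0.4, 2.6, 2.1]
opening: 0.0296
[-0.33509066  0.00269476] [ 1.79994686e+02 -4.06095463e-03 -9.36677593e+01]
```

View pics/w4.png

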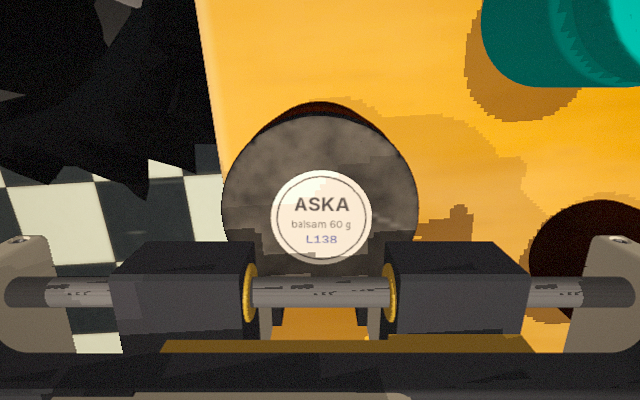

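```bash
python3 -m handwheel '[[0.007,0,0,0,0,0],[0.015,0.001,0,0,0,0],[0.023,0.001,0,0,0,0],[0.031,0.001,0,0,0,0],[0.039,0.001,0,0,0,0],[0.047,0.001,0,0,0,0],[0.055,0.001,0,0,0,0],[0.063,0.001,0,0,0,0]]'
python3 -m handwheel '[[0.008,0,0,0,0,0],[0.016,0.001,0,0,0,0],[0.024,0.001,0,0,0,0],[0.032,0.001,0,0,0,0],[0.04,0.001,0,0,0,0],[0.047,0.001,0,0,0,0],[0.053,0.001,0,0,0,0],[0.058,0.001,0,0,0,0]]'
python3 - <<'E'
from ov import *
L=np.load("L2.npy");o=ctrl.get_obs();print(w2lane(L,o["tool_pos"]),o["orientation"])
s=ctrl.snapshot("wrist");cv2.imwrite("pics/w5.png",s["img"])
s=ctrl.snapshot("top");cv2.imwrite("pics/t5.png",s["img"])
E
```

```text
clock: 7.52
tool_pos: [0.4538, 0.1581, 0.0395]
orientation: [180.0, -0.0, -93.7]
force: [-0.0, 0.5, -0.0]
opening: 0.0295
clock: 8.52
tool_pos: [0.4492, 0.1005, 0.0395]
orientation: [180.0, -0.0, -93.7]
force: [-0.2, 0.2, -0.3]
opening: 0.0298
[-0.21410264  0.00072773] [ 1.79996618e+02 -1.87328542e-03 -9.36730556e+01]
```

View pics/w5.png

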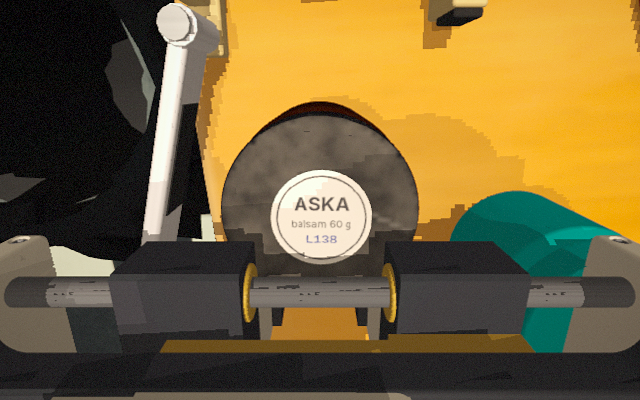

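View pics/t5.png

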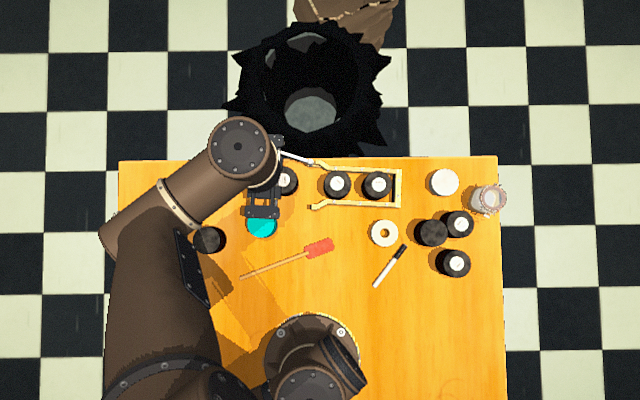

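```bash
python3 -m handwheel '[[0.007,0,0,0,0,0],[0.015,0.001,0,0,0,0],[0.023,0.001,0,0,0,0],[0.031,0.001,0,0,0,0],[0.039,0.001,0,0,0,0],[0.046,0.001,0,0,0,0],[0.052,0.001,0,0,0,0],[0.057,0.001,0,0,0,0]]'
python3 -m handwheel '[[0.004,0,0,0,0,0],[0.007,0,0,0,0,0],[0.01,0,0,0,0,0],[0.014,0,0,0,0,0],[0.018,0,0,0,0,0],[0.022,0,0,0,0,0],[0.026,0,0,0,0,0],[0.029,0,0,0,0,0]]'
python3 - <<'E'
from ov import *
L=np.load("L2.npy");o=ctrl.get_obs();print(w2lane(L,o["tool_pos"]),o["orientation"])
s=ctrl.snapshot("wrist");cv2.imwrite("pics/w6.png",s["img"])
E
```

```text
clock: 9.62
tool_pos: [0.4446, 0.0438, 0.0396]
orientation: [-180.0, 0.0, -93.7]
force: [0.4, 1.9, 0.0]
opening: 0.0302
clock: 10.62
tool_pos: [0.4427, 0.0149, 0.0396]
orientation: [-180.0, 0.0, -93.7]
force: [0.3, 3.2, -0.1]
opening: 0.0299
[-0.12820706 -0.00026854] [-1.79998459e+02  1.80560817e-03 -9.36769899e+01]
```

View pics/w6.png

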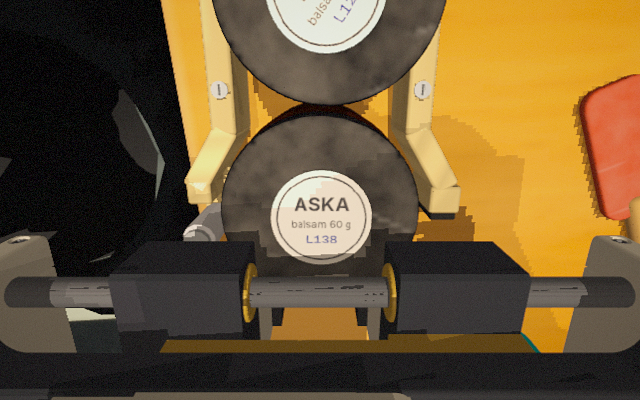

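```bash
python3 -m handwheel '[[0.003,0,0,0,0,0],[0.006,0,0,0,0,0],[0.009,0,0,0,0,0],[0.011,0,0,0,0,0],[0.013,0,0,0,0,0],[0.015,0,0,0,0,0],[0.017,0,0,0,0,0],[0.018,0,0,0,0,0]]'
python3 -m handwheel '[[0.001,0,0,0,0,0],[0.002,0,0,0,0,0]]'
python3 - <<'E'
from ov import *
L=np.load("L2.npy");o=ctrl.get_obs();print(w2lane(L,o["tool_pos"]),o["force"])
E
```

```text
clock: 11.68
tool_pos: [0.442, -0.0025, 0.0396]
orientation: [-180.0, 0.0, -93.7]
force: [0.7, 9.7, -0.3]
opening: 0.0298
clock: 11.92
tool_pos: [0.4436, -0.0029, 0.0401]
orientation: [-179.8, 0.2, -93.7]
force: [0.8, 17.4, -0.7]
opening: 0.0298
[-0.11053959  0.00175261] [ 0.84270404 17.36168812 -0.68670753]
```

```bash
python3 -m handwheel '[[-0.002,0,0,0,0,0],[-0.005,0,0,0,0,0],[-0.012,0,0,0,0,0],[-0.025,0,0,0,0,0],[-0.045,0,0,0,0,0]]'
python3 - <<'E'
from ov import *
L=np.load("L2.npy");o=ctrl.get_obs();print(w2lane(L,o["tool_pos"]),o["force"])
s=ctrl.snapshot("wrist");cv2.imwrite("pics/w7.png",s["img"])
t=ctrl.snapshot("top");cv2.imwrite("pics/t7.png",t["img"])
w=dict(fx=339.05,fy=339.05,cx=319.2,cy=191.67,R=np.array([[-0.99689225,0.07874932,-0.00209583],[0.07459934,0.95223792,0.29610451],[0.02531376,0.29502794,-0.95515325]]),t=np.array([0.43963345,-0.09059213,0.44105906]))
for z in(-.6,-.4,-.2,-.1,0,.1): print(z,px2w(t,392,60,z)[:2],px2w(t,225,100,z)[:2],px2w(t,315,155,z)[:2],"|",px2w(w,60,8,z)[:2],px2w(w,220,240,z)[:2],px2w(w,260,120,z)[:2])
E
```

```text
clock: 12.55
tool_pos: [0.4442, 0.0407, 0.0395]
orientation: [180.0, -0.0, -93.7]
force: [-0.3, -0.1, 0.3]
opening: 0.0296
[-0.15404636 -0.00044097] [-0.25839477 -0.09506898  0.26305979]
-0.6 [ 1.00217956 -0.32777185] [0.84960372 0.33526549] [ 0.62558693 -0.01698815] | [ 1.13733265 -0.34312079] [0.81056785 0.39033283] [0.62317907 0.00399707]
-0.4 [ 0.92279345 -0.29215959] [0.78776242 0.2946346 ] [ 0.58950549 -0.01711313] | [ 1.00321342 -0.29266624] [0.73874737 0.30095211] [ 0.58708486 -0.01172751]
-0.2 [ 0.84340735 -0.25654732] [0.72592113 0.25400371] [ 0.55342405 -0.01723812] | [ 0.86909419 -0.24221168] [0.6669269  0.21157138] [ 0.55099066 -0.02745209]
-0.1 [ 0.8037143  -0.23874119] [0.69500048 0.23368826] [ 0.53538333 -0.01730061] | [ 0.80203457 -0.21698441] [0.63101666 0.16688101] [ 0.53294356 -0.03531438]
0 [ 0.76402124 -0.22093506] [0.66407983 0.21337282] [ 0.51734261 -0.0173631 ] | [ 0.73497496 -0.19175713] [0.59510642 0.12219065] [ 0.51489645 -0.04317667]
0.1 [ 0.72432819 -0.20312893] [0.63315918 0.19305737] [ 0.49930189 -0.01742559] | [ 0.66791534 -0.16652985] [0.55919618 0.07750028] [ 0.49684935 -0.05103896]
```

View pics/w7.png

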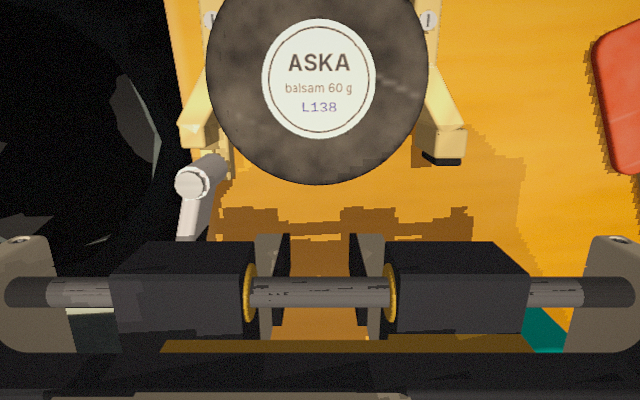

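View pics/t7.png

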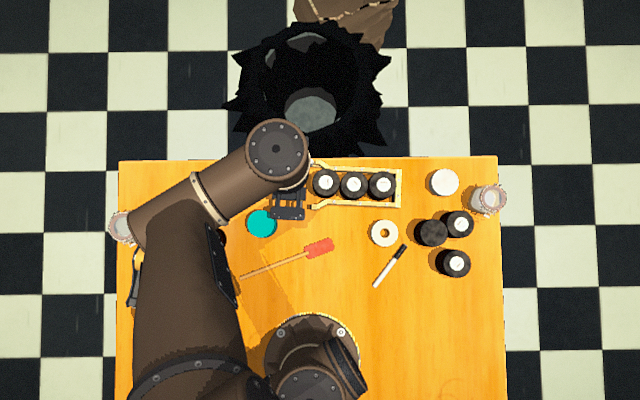

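The row looks closed: top-view stickers are at u = 326, 353 and 382, and the pushed jar sits at wrist (320,80). The gate is still open. Next I lift over it, with the fingers closed, and come down on its outer side.

```bash
python3 -m handwheel '[[0,0,-0.04,0,0,0],[0,0,-0.08,0,0,0],[-0.01,-0.05,-0.08,0,0,0],[-0.02,-0.1,-0.08,0,0,0],[-0.02,-0.115,-0.08,0,0,0],[-0.02,-0.115,-0.08,0,0,0]]' 1
python3 - <<'E'
from ov import *
L=np.load("L2.npy");o=ctrl.get_obs();print(w2lane(L,o["tool_pos"]),o["tool_pos"],o["opening"])
s=ctrl.snapshot("wrist");cv2.imwrite("pics/w8.png",s["img"])
t=ctrl.snapshot("top");cv2.imwrite("pics/t8.png",cv2.resize(t["img"][140:260,255:415],None,fx=5,fy=5,interpolation=cv2.INTER_CUBIC))
E
```

```text
clock: 13.4
tool_pos: [0.5602, 0.0524, 0.1186]
orientation: [179.9, -0.0, -93.7]
force: [0.1, -0.6, 0.1]
opening: 0.0003
[-0.17316109  0.11461139] [0.56021504 0.05242835 0.11861207] 0.00033787845711365217
```

View pics/w8.png

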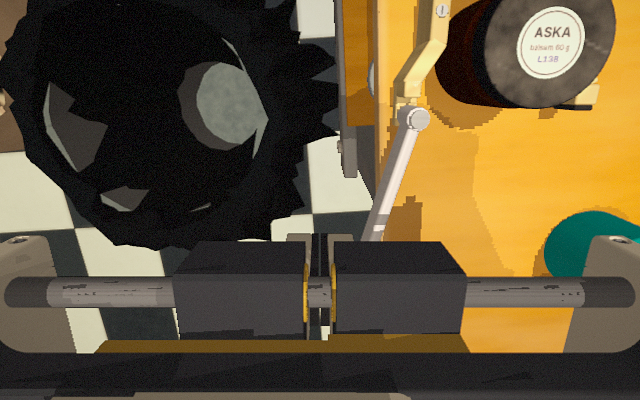

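View pics/t8.png

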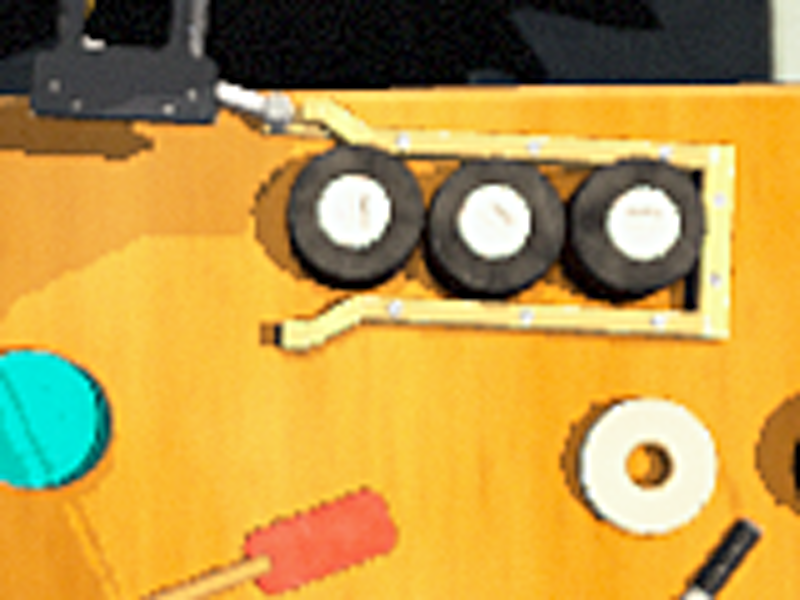

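```bash
python3 -m handwheel '[[0,0,0.04,0,0,0],[0,0,0.07,0,0,0],[0,0,0.08,0,0,0],[0,0,0.08,0,0,0]]'
python3 - <<'E'
from ov import *
L=np.load("L2.npy");o=ctrl.get_obs();c=w2lane(L,o["tool_pos"])*1000;print(c,o["tool_pos"][2],o["force"])
for a in np.linspace(1.81,0,25):
    n=np.array([-np.cos(a),np.sin(a)]);u=np.array([-np.sin(a),-np.cos(a)])
    p=np.array([-108,53.5])+75*u+n*(4+9.5*abs(n[0])+21*abs(n[1]))
    d=p-c; print(round(a,2),p.round(1),"tool",d[0].round(1),(-d[1]).round(1))
E
```

```text
clock: 14.0
tool_pos: [0.5598, 0.0527, 0.0397]
orientation: [180.0, -0.0, -93.6]
force: [0.8, -0.2, -0.0]
opening: 0.0007
[-173.37931587  114.18426656] 0.03969688371076836 [ 0.81803315 -0.16317155 -0.01403714]
1.81 [-174.5   97.2] tool -1.2 17.0
1.73 [-177.7   91.6] tool -4.3 22.5
1.66 [-180.4   85.8] tool -7.1 28.4
1.58 [-182.7   79.6] tool -9.3 34.6
1.51 [-184.4   74.3] tool -11.1 39.9
1.43 [-185.9   69.1] tool -12.5 45.1
1.36 [-186.9   63.6] tool -13.5 50.6
1.28 [-187.5   57.9] tool -14.2 56.3
1.21 [-187.7   52. ] tool -14.3 62.2
1.13 [-187.4   46.1] tool -14.0 68.1
1.06 [-186.5   40. ] tool -13.2 74.2
0.98 [-185.2   34. ] tool -11.8 80.2
0.9 [-183.3   27.9] tool -9.9 86.3
0.83 [-180.8   22. ] tool -7.4 92.2
0.75 [-177.8   16.2] tool -4.4 98.0
0.68 [-174.2   10.6] tool -0.8 103.6
0.6 [-170.1    5.2] tool 3.3 109.0
0.53 [-165.5    0.2] tool 7.9 114.0
0.45 [-160.3   -4.5] tool 13.0 118.6
0.38 [-154.7   -8.7] tool 18.6 122.8
0.3 [-148.7  -12.4] tool 24.7 126.6
0.23 [-142.3  -15.6] tool 31.0 129.7
0.15 [-135.6  -18.2] tool 37.7 132.3
0.08 [-128.7  -20.2] tool 44.7 134.3
0.0 [-121.5  -21.5] tool 51.9 135.7
```

```bash
python3 -m handwheel '[[-0.001,0.015,0,0,0,0],[-0.004,0.022,0,0,0,0],[-0.007,0.028,0,0,0,0],[-0.009,0.035,0,0,0,0],[-0.011,0.04,0,0,0,0],[-0.013,0.047,0,0,0,0],[-0.014,0.054,0,0,0,0],[-0.014,0.062,0,0,0,0]]'
python3 -m handwheel '[[0,0.006,0,0,0,0],[0.001,0.012,0,0,0,0],[0.002,0.018,0,0,0,0],[0.004,0.024,0,0,0,0],[0.007,0.03,0,0,0,0],[0.01,0.036,0,0,0,0],[0.013,0.042,0,0,0,0],[0.017,0.047,0,0,0,0]]'
python3 - <<'E'
from ov import *
L=np.load("L2.npy");o=ctrl.get_obs();c=w2lane(L,o["tool_pos"])*1000;print(c,o["tool_pos"][2],o["force"])
s=ctrl.snapshot("wrist");cv2.imwrite("pics/w9.png",s["img"])
t=ctrl.snapshot("top");cv2.imwrite("pics/t9.png",cv2.resize(t["img"][140:260,255:415],None,fx=5,fy=5,interpolation=cv2.INTER_CUBIC))
E
```

```text
clock: 15.0
tool_pos: [0.499, 0.0708, 0.0395]
orientation: [-180.0, 0.0, -93.7]
force: [0.5, -0.1, -0.2]
opening: 0.0002
clock: 16.0
tool_pos: [0.451, 0.0565, 0.0396]
orientation: [180.0, 0.0, -93.7]
force: [1.6, 0.4, 0.6]
opening: 0.0006
[-170.25058876    5.31218711] 0.03956183351615614 [1.61244739 0.40072885 0.62103694]
```

View pics/w9.png

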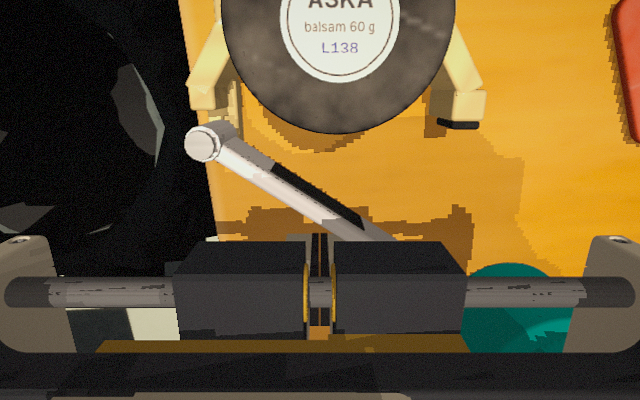

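View pics/t9.png

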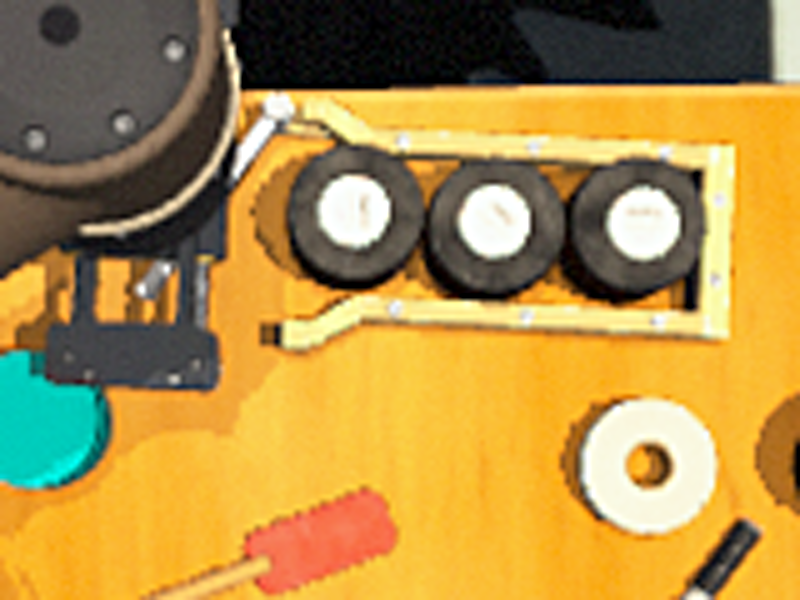

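```bash
python3 -m handwheel '[[0.005,0.005,0,0,0,0],[0.01,0.01,0,0,0,0],[0.015,0.014,0,0,0,0],[0.021,0.018,0,0,0,0],[0.027,0.021,0,0,0,0],[0.033,0.023,0,0,0,0],[0.038,0.025,0,0,0,0],[0.042,0.026,0,0,0,0]]'
python3 -m handwheel '[[0.002,0,0,0,0,0],[0.004,0,0,0,0,0],[0.006,0.001,0,0,0,0],[0.007,0.001,0,0,0,0]]'
python3 - <<'E'
from ov import *
L=np.load("L2.npy");o=ctrl.get_obs();c=w2lane(L,o["tool_pos"])*1000;print(c,o["tool_pos"][2],o["force"])
s=ctrl.snapshot("wrist");cv2.imwrite("pics/w10.png",s["img"])
E
```

```text
clock: 17.1
tool_pos: [0.4226, 0.0161, 0.0396]
orientation: [180.0, -0.0, -93.7]
force: [0.3, 0.4, 1.5]
opening: 0.0003
clock: 17.6
tool_pos: [0.4226, 0.014, 0.0398]
orientation: [-179.8, 0.4, -93.7]
force: [-15.6, 43.8, 2.3]
opening: 0.0008
[-126.08069795  -20.24235224] 0.0397523920613124 [-15.60745669  43.75301209   2.31401932]
```

View pics/w10.png

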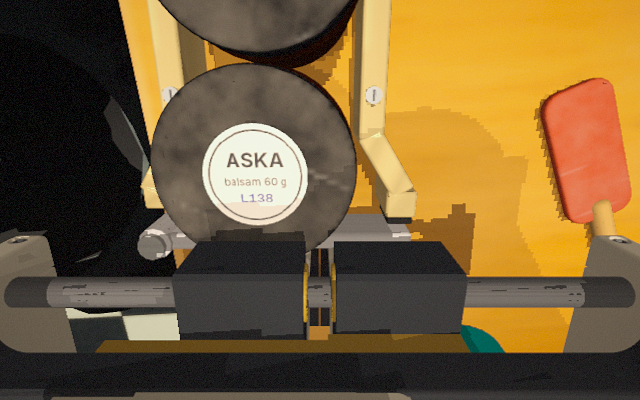

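```bash
python3 -m handwheel '[[-0.006,0,0,0,0,0],[-0.02,0,0,0,0,0],[-0.04,0,0,0,0,0],[-0.06,0,-0.03,0,0,0],[-0.07,0,-0.09,0,0,0],[-0.07,0,-0.15,0,0,0],[-0.07,0,-0.2,0,0,0],[-0.07,0,-0.2,0,0,0]]'
python3 - <<'E'
from ov import *
L=np.load("L2.npy");o=ctrl.get_obs();c=w2lane(L,o["tool_pos"])*1000;print(c,o["tool_pos"][2],o["force"])
s=ctrl.snapshot("wrist");cv2.imwrite("pics/w11.png",s["img"])
g=cv2.resize(s["img"][0:200,220:420],None,fx=3,fy=3,interpolation=cv2.INTER_CUBIC);cv2.imwrite("pics/w11c.png",g)
t=ctrl.snapshot("top");cv2.imwrite("pics/t11.png",t["img"])
E
```

```text
clock: 18.65
tool_pos: [0.4276, 0.0804, 0.2436]
orientation: [-179.6, 0.2, -93.6]
force: [0.1, 0.7, -0.5]
opening: 0.0005
[-192.65460374  -19.55739891] 0.24358828129767263 [ 0.06719521  0.69042665 -0.4733936 ]
```

View pics/w11c.png

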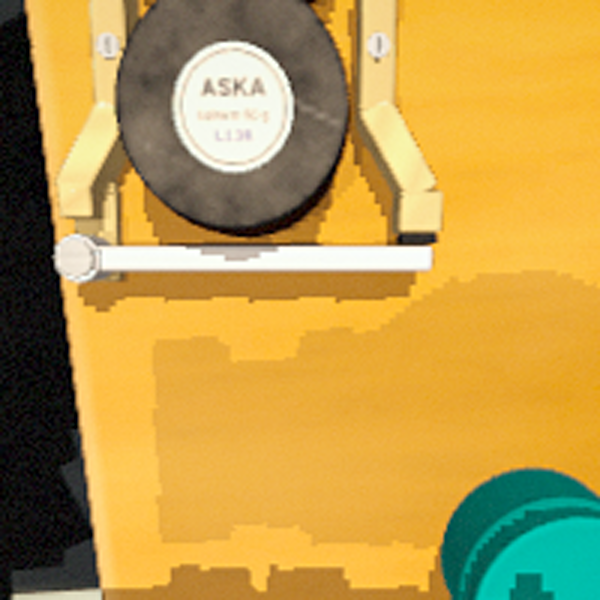

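View pics/t11.png

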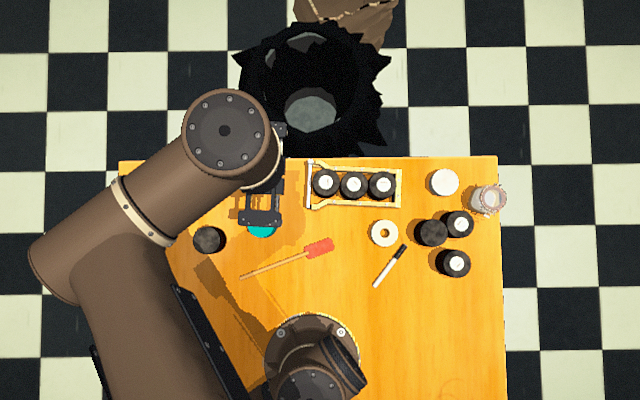

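```bash
python3 -m handwheel '[[0.04,-0.01,-0.02,0,0,0],[0.08,-0.02,-0.04,0,0,0],[0.12,-0.02,-0.06,0,0,0],[0.15,-0.02,-0.06,0,0,0],[0.15,-0.02,-0.06,0,0,0]]'
python3 - <<'E'
from ov import *
L=np.load("L2.npy")
s=ctrl.snapshot("wrist")
g=cv2.resize(s["img"][0:240,200:440],None,fx=2.5,fy=2.5,interpolation=cv2.INTER_CUBIC);cv2.imwrite("pics/w12o.png",g)
E
```

```text
clock: 19.38
tool_pos: [0.4353, -0.0731, 0.298]
orientation: [179.8, -0.1, -93.8]
force: [-0.3, -0.0, -0.2]
opening: 0.0004
```

View pics/w12o.png

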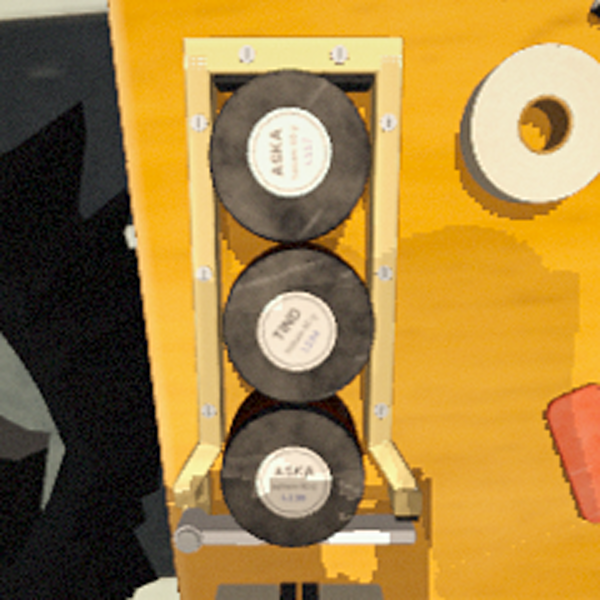

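```bash
python3 - <<'E'
from ov import *
L=np.load("L2.npy");s=ctrl.snapshot("wrist")
P=lambda U,V,z:w2lane(L,px2w(s,(U+.5)/2.5-.5+200,(V+.5)/2.5-.5,z))*1000
C=[P(*q,.078) for q in((289.5,152),(296.5,331),(293,481))]
for c in C: print(c.round(1))
print([np.linalg.norm(C[i]-C[i+1]).round(1) for i in(0,1)])
print("stop face edge",P(290,75,.034),P(290,70,.034),"pivot",P(188,538,.049),"gate end",P(415,536,.043))
E
```

```text
[65.3  2.2]
[-5.5 -0.3]
[-72.    1.4]
[np.float64(70.9), np.float64(66.5)]
stop face edge [99.73142689  2.19316311] [101.71691879   2.18243721] pivot [-110.19630174   53.4027145 ] gate end [-111.7804139   -59.18417847]
```

```bash
python3 -m handwheel '[[0.02,0,0.03,0,0,0],[0.03,0,0.06,0,0,0],[0.03,0,0.09,0,0,0],[0.03,0,0.11,0,0,0],[0.03,0,0.11,0,0,0]]'
python3 - <<'E'
from ov import *
L=np.load("L2.npy")
s=ctrl.snapshot("wrist")
print((-s["R"].T@s["t"]), w2lane(L,-s["R"].T@s["t"]))
cv2.imwrite("pics/w13.png",s["img"])
E
```

```text
clock: 20.1
tool_pos: [0.433, -0.101, 0.1877]
orientation: [179.7, -0.1, -93.6]
force: [-0.0, -0.5, 0.7]
opening: 0.0007
[ 0.42956374 -0.18158685  0.32901525] [ 0.06870944 -0.00085083]
```

View pics/w13.png

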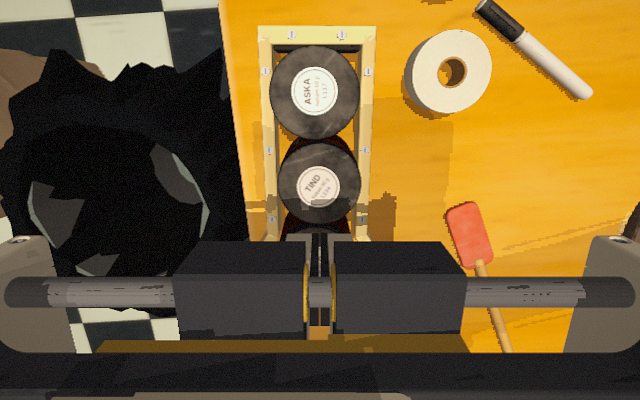

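```bash
python3 - <<'E'
from ov import *
L=np.load("L2.npy");s=ctrl.snapshot("wrist");o=(255,20);k=5
g=cv2.resize(s["img"][20:135+10+90,255:385],None,fx=k,fy=k,interpolation=cv2.INTER_CUBIC)[:600]
# lid edge fit by circle: dark threshold in gray mask, print extents
h=g.copy()
for cx,cy,col in((.0676,.0,(0,255,0)),(0,0,(0,0,255))):
  for a in np.linspace(0,6.28,120):
    u=(w2px(s,lane2w(L,(cx+.0338*np.cos(a),cy+.0338*np.sin(a),.078)))-o+.5)*k-.5
    cv2.circle(h,tuple(int(round(x)) for x in u),1,col,-1)
for x,y in((.1014,-.03),(.1014,.03)):
    u=(w2px(s,lane2w(L,(x,y,.034)))-o+.5)*k-.5; cv2.circle(h,tuple(int(round(x)) for x in u),3,(255,0,0),-1)
cv2.imwrite("pics/w13c.png",h)
E
```

```text
(no output)
```

View pics/w13c.png

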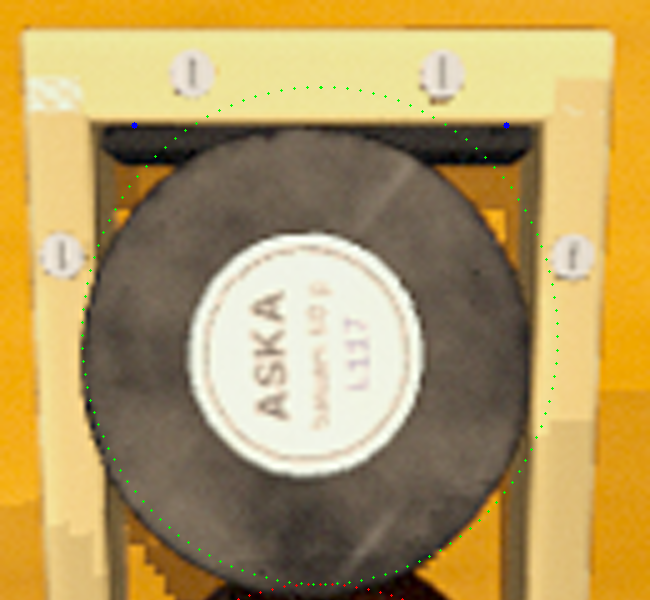

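```bash
python3 - <<'E'
from ov import *
L=np.load("L2.npy");s=ctrl.snapshot("wrist");o=(262,115);k=5
g=cv2.resize(s["img"][115:235,262:382],None,fx=k,fy=k,interpolation=cv2.INTER_CUBIC)
cv2.imwrite("pics/w13d.png",g)
# sticker centroids: bright, low saturation
im=s["img"].astype(int)
m=((im.min(2)>165)&((im.max(2)-im.min(2))<45)).astype(np.uint8)
m=cv2.morphologyEx(m,cv2.MORPH_CLOSE,np.ones((7,7),np.uint8))
n,_,st,c=cv2.connectedComponentsWithStats(m)
for i in range(1,n):
    if st[i,4]>400 and 270<c[i][0]<370: print(st[i],c[i],w2lane(L,px2w(s,c[i][0],c[i][1],.078))*1000)
E
```

```text
[ 294   67   47   48 1754] [316.74458381  90.27366021] [66.45491857  2.07691616]
[ 300  166   42   37 1178] [320.06366723 183.26485569] [-2.60609763 -0.43003727]
```

View pics/w13d.png

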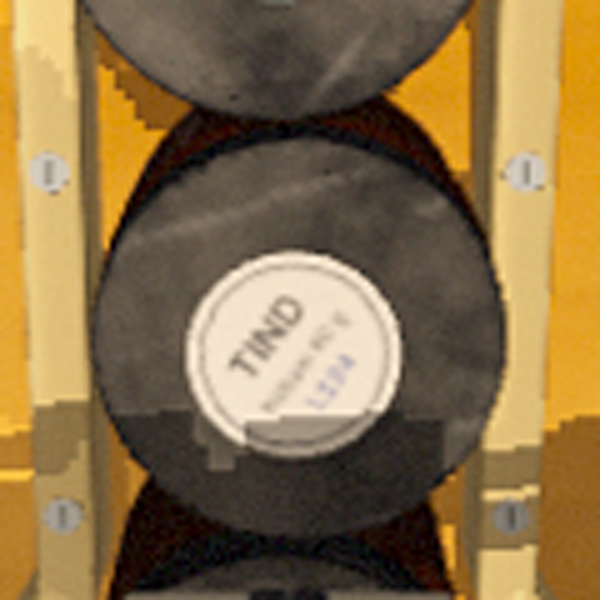

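```bash
python3 -m handwheel '[[0,0,-0.05,0,0,0],[0,0,-0.1,0,0,0],[-0.05,0,-0.11,0,0,0],[-0.1,0,-0.11,0,0,0],[-0.15,0,-0.11,0,0,0],[-0.18,0,-0.11,0,0,0],[-0.18,0,-0.11,0,0,0]]'
python3 - <<'E'
from ov import *
from scipy.optimize import least_squares
L=np.load("L2.npy")
s=ctrl.snapshot("wrist")
cv2.imwrite("pics/w14.png",cv2.resize(s["img"][0:240,200:440],None,fx=2.5,fy=2.5,interpolation=cv2.INTER_CUBIC))
t=ctrl.snapshot("top");cv2.imwrite("pics/t14.png",t["img"])
a=cv2.imread("pics/top0.png")
for n,(u,v) in dict(plain=(209,240),tin=(444,182),roll=(385,233),turq=(262,223)).items():
    T=cv2.matchTemplate(t["img"][v-28:v+28,u-28:u+28],a[v-18:v+18,u-18:u+18],cv2.TM_CCOEFF_NORMED)
    print(n,cv2.minMaxLoc(T)[1],np.array(cv2.minMaxLoc(T)[3])-10)
o=ctrl.get_obs();print(o["clock"],o["force"],np.abs(o["qvel"]).max())
E
```

```text
clock: 21.12
tool_pos: [0.446, 0.0801, 0.3005]
orientation: [-179.9, 0.1, -93.5]
force: [-0.5, -0.0, -0.7]
opening: 0.0004
plain 0.9284440875053406 [0 0]
tin 0.9095897078514099 [0 0]
roll 0.8218774199485779 [0 0]
turq 0.7047085762023926 [0 0]
21.225 [-0.28032299  0.48626667 -0.11590566] 1.2826314990211392
```

View pics/w14.png

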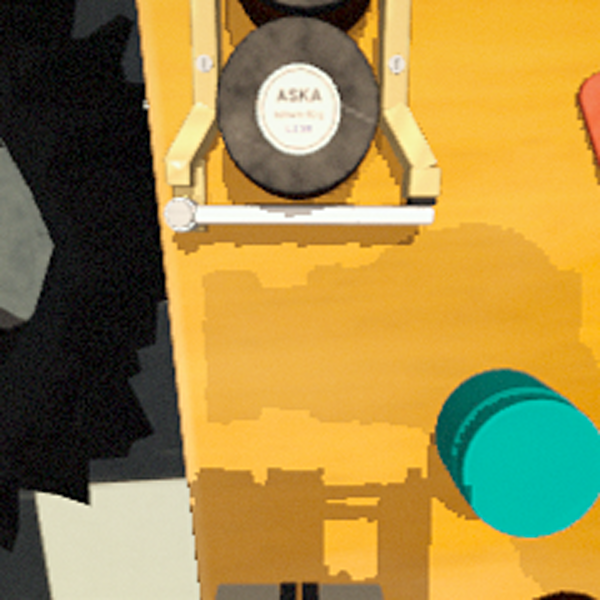

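View pics/t14.png

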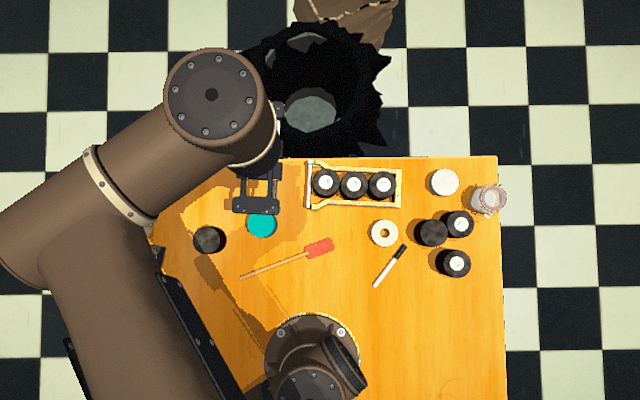

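```bash
python3 - <<'E'
from ov import *
L=np.load("L2.npy");s=ctrl.snapshot("wrist")
P=lambda U,V,z:w2lane(L,px2w(s,(U+.5)/2.5-.5+200,(V+.5)/2.5-.5,z))*1000
p,q=P(215,215,.043),P(432,215,.043);d=q-p;print(p,q,"angle",np.arctan2(-d[0],-d[1]))
print(ctrl.close_job())
E
```

```text
[-110.01832868   38.10964981] [-109.89574673  -59.230429  ] angle -0.001259315615601183
the job is handed in; nothing more can be done
None
```

The stickered jar is in the lane, the three jars stand in one closed row against the end stop, and the gate is shut behind them. I handed the job in at about 21 s of the 59 s allowed.

I pushed the jar along the table with two fingers held 30 mm apart, so nothing was pinched or lifted. The push force was about 3 N on the way and 17 N when the row reached the stop. I then lifted over the gate, closed the fingers and swept it shut from its outer side until it hit its limit.

**Final checks**
- **Gate:** the measured angle is about 0.00 rad (-0.001), and the bar lies against the keeper.
- **Jars:** all three are upright. The end jar is at the rubber, and the gaps between lids look alike.
- **Bystanders:** the plain-lidded jar, the tin, the roll and the turquoise look-alike show no pixel shift in the top view. The turquoise match was weaker because the gripper partly covered it.

**What disagreed or ran high**
- **Jar spacing:** sticker centres measured 70.9 and 66.5 mm apart, against the expected 67.6 mm. Lane x values also read about 2–3 mm off. I put this down to camera calibration and sticker shadow, but a 1–2 mm gap in the row cannot be excluded.
- **Gate force:** the finger force rose to about 47 N for a moment when the gate hit its limit. That was at the fingertips, and the wrist limit is 120 N.

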